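# Draw a stray slot nut out from under the drill vice

### The arm

A 7-joint arm with a two-finger parallel gripper is mounted at the origin on a cart in front of the work surface, level with it; the furniture and walls round the work are solid. World frame = base frame: x ahead of the robot, y to its left, z up, the work surface at z = 0. Lengths are in m, angles in degrees, forces in N, time in s.
With the tool pointing down it reaches from about 0.4 to 0.875 m from the base axis. Payload 19.3 kg.
Tool frame: the origin (TCP) lies on the centre line of the jaws, within the pads' length; the fingertips stand 11 mm ahead of it and the grasp point (between the pads) lies 8 mm behind it (ctrl.nose_length is the distance from the TCP to the fingertips, in m); z points along the fingers, y is the line along which they close (so a half turn about z gives the same grasp; the last joint's range is limited). The gripper opens to 85 mm and grips with 20 to 120 N. Pads are 22 mm wide; open, the fingers measure 114 mm over their backs; the gripper's body (76 mm by 85 mm) begins 54 mm behind the grasp point. The pads swing forward as they close: fully open they stand 13 mm farther back than shut.
Start: joints at [62.899, 29.874, -2.08, 91.645, 1.215, 58.505, -6.463], TCP at [0.245, -0.575, 0.242] pointing down, gripper open.
Joint ranges: [-166.77, 166.77], [-17.47, 122.26], [-85.68, 81.53], [9.62, 139.38], [-72.42, 252.41], [9.2, 110.78], [-144.41, 144.41]. Speed limits (degrees/s): [108.29, 108.29, 136.94, 136.94, 172.46, 172.46, 172.46].

### API

Orientations are given as [roll, pitch, yaw] about the fixed x, y, z axes, in that order (R = Rz(yaw) Ry(pitch) Rx(roll)).
In Python, from bench import ctrl gives the robot as it stands.
- The arm moves only by the tool arm_command, never from a script. Its argument "targets" is a list that holds one entry, the list of rows, each a list of 7 numbers: the shift along the tool's x, y, z in cm, then the turn, a rotation vector about the tool's x, y, z in degrees, then the finger opening in cm, from 0 to 8.54. A call has 1 to 12 rows; each row shifts and turns the commanded pose from where the row before left it, along the tool's axes as they then stand; what a row does not reach is not made up. A row lasts 1/10 s, in which the tool goes at most 50 mm and 8.59 degrees, less where a joint would pass 70% of its speed; a pose out of reach is approached as far as the arm can. A call with a gripper value outside its range is refused whole. The fingers move at their own pace and stop on an object; "force" is the grip in N (left out, the last holds). Time passes only in rows, so rows that do not move let the fingers close. It gives the time, the measured TCP pose, the force, the opening and the grip force at its end, in the units of the state.
- ctrl.observe(): the state, without advancing time (a new reading comes with each control period).
- ctrl.camera(name): name is "scene" or "side" or "wrist"; returns a dict with "pixels" (384x512x3 uint8, blue, green, red), "z_map" (384x512 float32, m along the optical axis (not along the pixel's ray), 0 where there is no reading), "fovy" (degrees; the focal length in pixels is half the picture's height over the tangent of half this angle, whatever the lens; pixels are square), "cx", "cy" (the principal point, pixels), "extrinsics" (4x4, takes a point from world to camera coordinates). Camera axes: x right, y down, z forward; pixel columns grow to the right and rows downward; lengths in m; the calibration is good to about 2 mm. A picture is of the moment at which its call begins.
- ctrl.finish_job(): hands the job in; it is judged then, once.
The state is a dict: "time_s": time; "joints": joint angles; "qd": joint speeds; "tau": joint torques, N m; "tool_pos": TCP position; "eef_rot": TCP orientation; "wrist_force": force on the tool from outside, world axes, zero at the start; "wrist_torque": the same for the moment, N m; "grip_width": finger opening in m; "gripper_force": force on a finger pad.
Only numpy, scipy, OpenCV 4.12 (cv2) and the standard library are available. Lean on these libraries where they do the work, as an engineer would, in place of code of your own. Each camera call takes 0.05 s, during which the arm holds its last target. There are 200 camera calls.

### The job

A slot nut has slipped along the centre T-slot of the clamping bed to a place under the drill vice, where no finger reaches. Take the hooked pick, reach it in through the open end of that slot, over the nut, drop the turned-down tip behind it and draw the nut out so that it lies flat on the bed's front ledge. Work by feel, because the pick's wire is bent from use and neither the pick nor the slot may be forced; then lay the pick down on the open bench, clear of the bed, and leave the other things where they are.

Things in the scene. Friction and masses are not known exactly. Their poses are not given: they have to be found in the camera images.
- bed: Grey T-slot clamping bed, bolted down: three parallel slots 44 mm apart, a blue drill vice bolted across it. 164 mm wide (x), bed top at z = 46 mm. Origin on the bench top, below the open end (mouth) of the centre slot; +y runs into the slot, -y out of it, z up. The vice's base roofs the slots (at z = 46 mm) from y = 22 mm inward; the vice stands up to z = 110 mm from y = 22 to 200 mm.
- slot_mouth (a point): Middle of the centre slot's floor at its mouth (bed y = 0, where the rails' end faces stand), 16 mm above the bench; axes as the bed's. Every slot is 20 mm wide from its floor up to 11 mm above it; above that the throat, 8 mm wide, up to 30 mm above the floor (roofed there under the vice).
- ledge (a point): Middle of the ledge: a flat face in front of the slots, flush with their floors, 16 mm above the bench, reaching 50 mm out from the rails' end faces over the bed's whole width. Two hold-down screws (heads 8 mm high) stand on it 66 mm to either side. Axes as the bed's.
- slot_end (a point): Where the centre slot ends: floor of the slot at the vice's locating key, which closes it 95 mm inside the mouth.
- nut: Brass slot nut in the lower part of the centre slot: 18 mm wide (x), 24 mm long (y, along the slot), 9 mm high, a 9 mm hole down through its middle; origin under its centre. It starts 40 to 62 mm inside the mouth, with free slot behind it. A sprung ball in its flank grips the slot: it takes a steady pull of about 3 to 12 N; outside the slot it slides freely.
- pick: Hooked pick lying on the bench, hook down. Orange handle with black bands, flat sides, 90 mm long (x), 22 mm wide (y), 28 mm high (z); origin at the handle's middle. A 5 mm steel wire leaves its front end along +x, at the origin's height; 205 mm from the origin its end turns straight down, the tip's lowest point 13.5 mm below the wire's axis. Starts with the hook towards the bed.
- pick_ferrule (a point): Front end of the pick's handle, where the wire starts (45 mm from the handle's middle). The stiff, straight wire is bent here from use: up to 0.06 rad to the left or right (tip up to 9.6 mm aside) and up to 0.045 rad upward (tip up to 7 mm higher); by how much is not measured. More than 25 N between pick and bed, or pick and nut, would spoil them.
- spray_can: Bystander: white spray can with a red cap, 65 mm across, 190 mm high; origin under its centre. Leave it where it is.
- glue_bottle: Bystander: white glue bottle with an orange nozzle, 179 mm high; origin under its centre. Leave it where it is.
- tin_screws: Bystander: round tin of screws, 75 mm across, 46 mm high; origin under its centre. Leave it where it is.
- tape_black: Bystander: roll of black tape, 69 mm across, 19 mm high; origin under its centre. Leave it where it is.
- nippers: Bystander: side cutters with black grips lying flat, 151 mm long, 14 mm thick; origin under its centre. Leave it where it is.
- spanner: Bystander: open-ended spanner lying flat, 186 mm long, 6 mm thick; origin under its centre. Leave it where it is.
- tape_measure: Bystander: yellow tape measure, 65 x 70 x 35 mm; origin under its centre. Leave it where it is.

How it is judged:
By the outcome, as a careful person would: the job done as asked, in the order asked, and still so for the second after the job is handed in, with the robot touching nothing.
It also fails if it takes over 67 s, if anything falls off the work surface, if the arm or the gripper's body presses on something with over 40 N, if the wrist force passes 120 N, or if a joint passes its speed limit or range.

## Working session

There is one attempt and no reset: what is moved stays moved. The work goes in short steps, Python scripts to look and compute and a tool call to move; the robot and the scene stay as the last step left them, time stands still between calls to the robot, and variables do not carry over. Pictures are saved under pics/ and viewed, at most 10 in all, crops included, and the job is handed in when it is done.

Besides the shell and the picture viewer there is one more tool, called after ">>>" as name([rows], argument=value, ...), one row to a line, values as JSON. arm_command: Moves the arm, as the interface text tells. Its arguments: {"type":"object","properties":{"targets":{"type":"array"},"force":{"type":"number"}},"required":["targets"]}

```bash
mkdir -p pics
cat > h.py <<'E'
import numpy as np, cv2
from bench import ctrl
def cam(n):
    c=ctrl.camera(n); c['f']=c['pixels'].shape[0]/2/np.tan(np.radians(c['fovy']/2)); return c
def pts(c):
    z=c['z_map'];v,u=np.mgrid[:z.shape[0],:z.shape[1]]
    P=np.stack([(u-c['cx'])/c['f']*z,(v-c['cy'])/c['f']*z,z],-1)
    E=np.array(c['extrinsics']);return (P-E[:3,3])@E[:3,:3]
def ray(c,u,v,h):
    E=np.array(c['extrinsics']);R=E[:3,:3];o=-R.T@E[:3,3]
    d=R.T@np.array([(u-c['cx'])/c['f'],(v-c['cy'])/c['f'],1]);return o+d*(h-o[2])/d[2]
E
python3 - <<'E'
from h import *
s=ctrl.observe();print({k:np.round(v,3).tolist() for k,v in s.items()},ctrl.nose_length)
for n in['scene','side','wrist']:
    c=cam(n);cv2.imwrite(f'pics/{n}0.png',c['pixels']);np.save(f'{n}0.npy',pts(c));print(n,c['f'],np.round(c['extrinsics'],3).tolist())
a=np.hstack([cv2.imread('pics/scene0.png'),cv2.imread('pics/side0.png')])
E
```

```text
{'time_s': 0.0, 'joints': [62.899, 29.908, -2.08, 91.674, 1.214, 58.504, -6.463], 'qd': [-0.021, -0.138, 0.016, 0.088, -0.029, 0.024, -0.027], 'tau': [-0.002, -92.712, 1.979, -36.993, 0.018, 0.008, -0.0], 'tool_pos': [0.245, -0.575, 0.242], 'eef_rot': [-179.936, 0.005, 23.077], 'wrist_force': [0.779, -0.231, 1.114], 'wrist_torque': [-0.05, 0.008, 0.053], 'gripper_force': 0.0, 'grip_width': 0.085} 0.011
scene 460.85029618508736 [[-0.883, -0.469, 0.007, 0.407], [-0.301, 0.554, -0.776, 0.251], [0.36, -0.687, -0.631, 1.398], [0.0, 0.0, 0.0, 1.0]]
side 465.3194039784941 [[0.999, 0.035, -0.022, -0.533], [-0.008, -0.363, -0.932, 0.038], [-0.04, 0.931, -0.363, 1.753], [0.0, 0.0, 0.0, 1.0]]
wrist 295.38288463613475 [[0.393, -0.92, -0.001, -0.625], [-0.882, -0.377, 0.283, -0.037], [-0.261, -0.111, -0.959, 0.378], [0.0, 0.0, 0.0, 1.0]]
```

View pics/scene0.png

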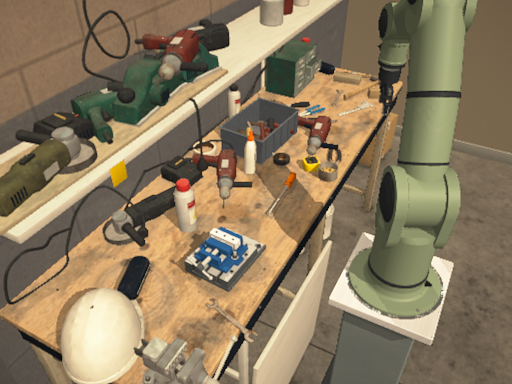

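View pics/side0.png

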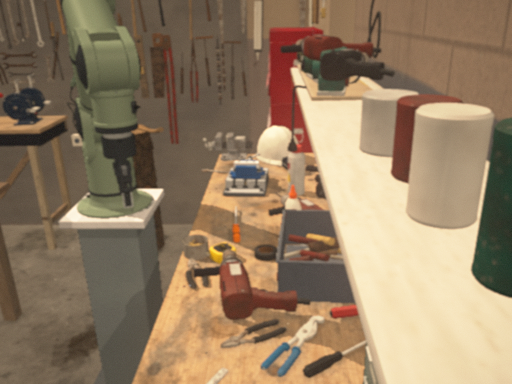

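The scene view shows the bed at about (225,258) and the pick with its orange handle at (289,181) and its hook at about (268,213). The side view shows the bed at (247,178), mouth facing the camera, and the handle at (237,225). Next I'll measure them.

Run:
```python
from h import *
im=cv2.imread('pics/scene0.png');P=np.load('scene0.npy')
cv2.imwrite('pics/crop0.png',np.hstack([cv2.resize(im[225:295,175:275],(800,560),interpolation=cv2.INTER_CUBIC)]))
hsv=cv2.cvtColor(im,cv2.COLOR_BGR2HSV)
# bench height check
print('bench',P[200,330],P[230,150],P[300,170])
m=(hsv[...,1]>170)&(hsv[...,0]>4)&(hsv[...,0]<16)&(hsv[...,2]>120);m[:165]=0;m[225:]=0;m[:,:255]=0;m[:,305:]=0
q=P[m];print('handle',len(q),q.min(0),q.max(0),np.median(q,0))
# points over bed region by height
B=(P[...,0]>.3)&(P[...,0]<1.0)&(P[...,1]>-.6)&(P[...,1]<.5)
top=B&(abs(P[...,2]-.046)<.004);top[:225]=0;top[295:]=0;top[:,:175]=0;top[:,275:]=0
q=P[top][:,:2];print('top',len(q),cv2.minAreaRect((q*1000).astype(np.float32)))
bl=(hsv[...,0]>95)&(hsv[...,0]<125)&(hsv[...,1]>120)&(P[...,2]>.09);bl[:225]=0;bl[295:]=0;bl[:,:175]=0;bl[:,275:]=0
print('blue',cv2.minAreaRect((P[bl][:,:2]*1000).astype(np.float32)),P[bl][:,2].max())
le=B&(abs(P[...,2]-.016)<.004);le[:225]=0;le[295:]=0;le[:,:175]=0;le[:,285:]=0
q=P[le];print('ledge',len(q),cv2.minAreaRect((q[:,:2]*1000).astype(np.float32)))
np.save('top.npy',P[top]);np.save('ledge.npy',q)
# pick wire pixels: points near z 0.01-.02 
for r in range(188,218,3): print(r,[(u,*np.round(P[r,u]*1000).astype(int)) for u in range(262,296,3)if P[r,u,2]>.008])
```

```text
bench [ 0.33694291 -0.36876941 -0.08598926] [ 0.7879295   0.17278779 -0.00335652] [ 0.55101709  0.38029132 -0.00418024]
handle 95 [-0.06866609 -0.36101733  0.00089778] [0.49545685 1.01329674 1.07319596] [ 0.47601766 -0.27843003  0.02639173]
top 536 ((490.0146484375, 195.52635192871094), (167.7760467529297, 161.68753051757812), 87.40083312988281)
blue ((252.28074645996094, 588.59619140625), (119.02507019042969, 1057.9896240234375), 30.6595401763916) 1.0731959607789097
ledge 358 ((554.1082763671875, 165.888671875), (218.1190948486328, 297.658203125), 86.28333282470703)
188 [(268, np.int64(535), np.int64(-212), np.int64(8)), (286, np.int64(472), np.int64(-237), np.int64(14)), (289, np.int64(465), np.int64(-247), np.int64(10))]
191 [(283, np.int64(474), np.int64(-215), np.int64(14))]
194 []
197 []
200 [(277, np.int64(466), np.int64(-148), np.int64(23))]
203 []
206 []
209 [(271, np.int64(465), np.int64(-99), np.int64(18))]
212 [(268, np.int64(466), np.int64(-77), np.int64(21))]
215 []
```

View pics/crop0.png

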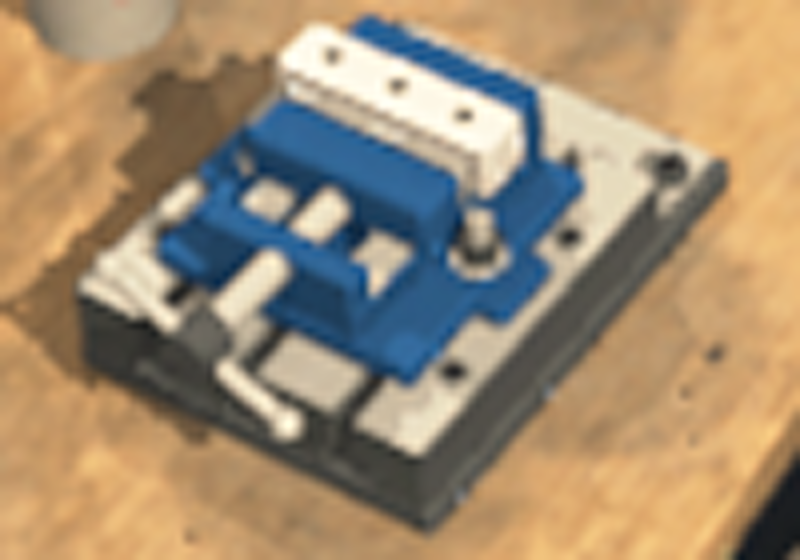

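The crop shows the bed top at about (600,150), a black bolt at (670,165) and the vice's crank at (280,420) on the +y side. The mouth should be on the -y side, so I'll bring the wrist camera over it.

>>> arm_command([
  [[0,0,0,0,0,-8,8.5],[0,0,0,0,0,-8,8.5],[0,0,0,0,0,-8,8.5],[0,0,0,0,0,-8,8.5],[0,0,0,0,0,-8,8.5],[0,0,0,0,0,-8,8.5],[0,0,0,0,0,-8,8.5],[0,0,0,0,0,-8,8.5],[0,0,0,0,0,-2.9,8.5],[0,0,0,0,0,0,8.5]],
])

```text
time_s: 1.15
tool_pos: [0.2447, -0.575, 0.242]
eef_rot: [-180.0, -0.0, 90.0]
wrist_force: [0.4, -0.1, -0.5]
grip_width: 0.085
gripper_force: 0.0
```

>>> arm_command([
  [[3.4,2.1,-1,0,0,0,8.5],[3.4,2.1,-1,0,0,0,8.5],[3.4,2.1,-1,0,0,0,8.5],[3.4,2.1,-1,0,0,0,8.5],[3.4,2.1,-1,0,0,0,8.5],[3.4,2.1,-1,0,0,0,8.5],[3.4,2.1,-1,0,0,0,8.5],[3.4,2.1,-1,0,0,0,8.5],[3.4,2.1,-1,0,0,0,8.5],[3.4,2.1,-1,0,0,0,8.5],[0,2.1,0,0,0,0,8.5],[0,0,0,0,0,0,8.5]],
])

```text
time_s: 2.35
tool_pos: [0.4782, -0.2336, 0.3424]
eef_rot: [179.9, -0.0, 90.0]
wrist_force: [-1.2, -0.0, -0.9]
grip_width: 0.0852
gripper_force: 0.0
```

Run:
```python
from h import *
c=cam('wrist');cv2.imwrite('pics/w1.png',c['pixels']);np.save('w1.npy',pts(c))
import pickle;pickle.dump(c,open('w1.pkl','wb'))
print(ctrl.observe()['joints'])
```

```text
[ 41.70593573  17.56567317 -28.1167162   97.16034598   8.82588843
  67.4979654   11.26793149]
```

View pics/w1.png

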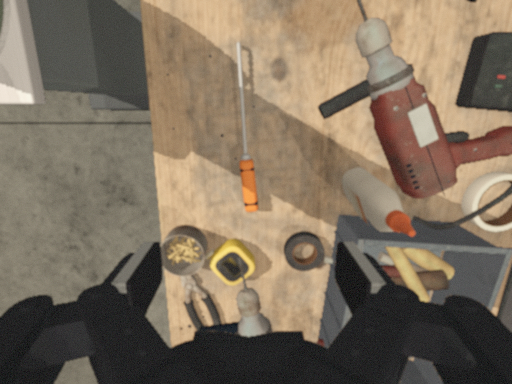

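The wrist view shows the pick's handle from (246,160) to (251,210) and the hook at (239,42). The bed lies above the frame, so I'll move 20 cm further along +y.

>>> arm_command([
  [[4,0,0,0,0,0,8.5],[4,0,0,0,0,0,8.5],[4,0,0,0,0,0,8.5],[4,0,0,0,0,0,8.5],[2,0,0,0,0,0,8.5],[0,0,0,0,0,0,8.5],[0,0,0,0,0,0,8.5]],
])

```text
time_s: 3.1
tool_pos: [0.4758, -0.0559, 0.3422]
eef_rot: [-180.0, 0.0, 89.9]
wrist_force: [0.4, -1.1, 0.2]
grip_width: 0.0852
gripper_force: 0.0
```

Run:
```python
from h import *
c=cam('wrist');cv2.imwrite('pics/w2.png',c['pixels']);np.save('w2.npy',pts(c))
import pickle;pickle.dump(c,open('w2.pkl','wb'))
cv2.imwrite('pics/w2c.png',cv2.resize(c['pixels'][0:230,110:410],(780,598),interpolation=cv2.INTER_CUBIC))
# pick from w1
c=pickle.load(open('w1.pkl','rb'));P=np.load('w1.npy');im=c['pixels']
print('bench',P[150,300],P[60,200],P[220,300])
hsv=cv2.cvtColor(im,cv2.COLOR_BGR2HSV)
m=((hsv[...,0]<16)&(hsv[...,1]>190)&(hsv[...,2]>120)).astype(np.uint8);m[:150]=0;m[215:]=0;m[:,:230]=0;m[:,265:]=0
m=cv2.morphologyEx(m,cv2.MORPH_CLOSE,np.ones((7,7)))
r=cv2.minAreaRect(np.argwhere(m)[:,::-1].astype(np.float32));b=cv2.boxPoints(r);print(r,b)
for p in b: print(ray(c,*p,.028))
g=im[...].astype(int).min(2)
for v in range(38,156,6):
    row=im[v,225:260].astype(int).sum(1); k=[u for u in range(225,260) if P[v,u,2]>.009]
    print(v,k,np.round(ray(c,np.mean(k),v,.014)*1000,1) if k else '',[round(P[v,u,2]*1000,1) for u in k])
```

```text
bench [ 0.56228733 -0.23125894 -0.00289407] [ 4.07323987e-01 -9.80305352e-02  5.14528221e-05] [ 5.67910122e-01 -3.51321639e-01 -5.39469762e-05]
((246.86302185058594, 172.19862365722656), (20.67524528503418, 9.94505500793457), 83.9909896850586) [[240.83562 162.43835]
 [250.72603 161.39725]
 [252.89043 181.9589 ]
 [243.00002 183.     ]]
[ 0.4673715  -0.24584304  0.028     ]
[ 0.48247448 -0.24422083  0.028     ]
[ 0.4859628  -0.27660572  0.028     ]
[ 0.47055575 -0.27829267  0.028     ]
38 []  []
44 [237, 238, 239, 240] [464.7 -79.   14. ] [np.float64(15.7), np.float64(19.2), np.float64(19.9), np.float64(18.0)]
50 [230, 238, 239, 240] [462.2 -86.7  14. ] [np.float64(473.6), np.float64(19.2), np.float64(18.8), np.float64(17.9)]
56 [238, 239, 240, 241] [466.  -94.6  14. ] [np.float64(16.9), np.float64(18.6), np.float64(18.2), np.float64(18.2)]
62 [238, 239, 240, 241] [ 466.  -102.5   14. ] [np.float64(16.9), np.float64(17.4), np.float64(17.9), np.float64(18.0)]
68 [239, 240, 241] [ 466.6 -110.5   14. ] [np.float64(16.5), np.float64(18.1), np.float64(18.2)]
74 [239, 240, 241, 242] [ 467.3 
[... 797 characters left out ...]
 np.float64(16.4)]
122 [242, 243, 244, 245] [ 471.4 -186.4   14. ] [np.float64(15.5), np.float64(18.3), np.float64(16.8), np.float64(14.8)]
128 [229, 243, 244, 245] [ 466.5 -195.3   14. ] [np.float64(473.6), np.float64(14.2), np.float64(16.6), np.float64(15.2)]
134 [243, 244, 245] [ 472.2 -204.3   14. ] [np.float64(17.2), np.float64(17.1), np.float64(17.8)]
140 [244, 245, 246, 248] [ 474.8 -213.4   14. ] [np.float64(15.6), np.float64(17.6), np.float64(15.0), np.float64(473.6)]
146 [244, 245, 246] [ 473.7 -222.7   14. ] [np.float64(14.7), np.float64(15.1), np.float64(18.0)]
152 [244, 245, 246, 247] [ 474.4 -232.    14. ] [np.float64(15.5), np.float64(15.6), np.float64(15.5), np.float64(15.7)]
```

View pics/w2c.png

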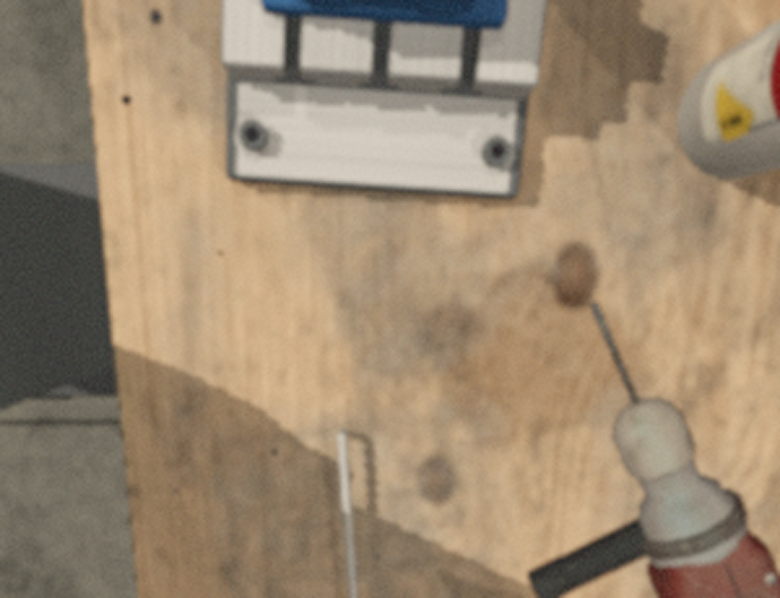

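The wrist crop shows the ledge with screw heads at (253,135) and (497,151), the three throats ending near (292,78), (382,84) and (469,88), and the pick's tip at (342,433). Next: bed and handle poses.

```bash
cat >> h.py <<'E'
def bed(c,r0=8,r1=27):
    im=cv2.GaussianBlur(c['pixels'],(1,1),0).min(2).astype(float);out=[]
    return im
E
python3 - <<'E'
from h import *
import pickle
c=pickle.load(open('w1.pkl','rb'));P=np.load('w1.npy')
m=((P[...,2]>.02)&(P[...,2]<.04)).astype(np.uint8);m[:156]=0;m[216:]=0;m[:,:232]=0;m[:,265:]=0
L=[]
for v in range(160,210,3):
    k=np.flatnonzero(m[v]);
    if len(k)>4: p=ray(c,k.mean(),v,.026);L.append([p[1],p[0],len(k)])
L=np.array(L);print(np.round(L*1000));f=np.polyfit(L[:,0],L[:,1],1);print('handle x=',f, 'yaw',90-np.degrees(np.arctan(f[0])),'x@-.28',np.polyval(f,-.28))
c=pickle.load(open('w2.pkl','rb'));P=np.load('w2.npy');im=c['pixels']
g=im.astype(float).mean(2)
for (a,b) in [(215,229),(249,265),(282,298)]:
    L=[]
    for v in range(9,30,2):
        w=np.clip(g[v,a:b].max()*.75-g[v,a:b],0,None);u=(w*np.arange(a,b)).sum()/w.sum();L.append(ray(c,u,v,.046)[:2])
    L=np.array(L);f=np.polyfit(L[:,1],L[:,0],1);print('slot',f,L[0],L[-1],np.polyval(f,[.1,.15]),np.std(L[:,0]-np.polyval(f,L[:,1])))
# ledge/rail edges in depth: columns
for u in (215,230,245,260,275,290,305):
    col=P[:80,u];i=[v for v in range(5,79) if col[v,2]>.031 and col[v+1,2]<.031];j=[v for v in range(5,79) if col[v,2]>.008 and col[v+1,2]<.008]
    print(u,[np.round(ray(c,u,v+.5,.046)*1000,1) for v in i[-1:]],[np.round(ray(c,u,v+.5,.016)*1000,1) for v in j[-1:]])
for (u,v) in [(110+253/2.6,135/2.6),(110+497/2.6,151/2.6)]: print('screw',ray(c,u,v,.024))
L=[]
for v in range(168,228,3):
    k=[u for u in range(235,252) if .009<P[v,u,2]<.03]
    if k: p=ray(c,np.mean(k),v,.015);L.append([p[0],p[1],np.median(P[v,k,2])])
L=np.array(L);print(np.round(L[[0,1,2,-1]]*1000,1));f=np.polyfit(L[:,1],L[:,0],1);print('wire',f,'yaw',90-np.degrees(np.arctan(f[0])),np.polyfit(L[:,1],L[:,2],1))
E
```

```text
[[ -242.   477.  9000.]
 [ -247.   476. 14000.]
 [ -252.   476. 14000.]
 [ -256.   477. 15000.]
 [ -261.   478. 14000.]
 [ -266.   478. 13000.]
 [ -271.   479. 14000.]
 [ -276.   479. 14000.]
 [ -280.   479. 14000.]
 [ -285.   481. 14000.]
 [ -290.   481. 14000.]
 [ -295.   481. 14000.]
 [ -300.   482. 14000.]
 [ -305.   482. 14000.]
 [ -310.   483. 13000.]
 [ -315.   485. 13000.]
 [ -320.   484. 14000.]]
handle x= [-0.11167485  0.44848343] yaw 96.37209591220112 x@-.28 0.4797523905202469
slot [0.04609936 0.4365739 ] [0.44298599 0.13322527] [0.44236485 0.11036905] [0.44118384 0.4434888 ] 0.00026664789081831474
slot [0.07256286 0.47746582] [0.48723651 0.13317548] [0.48541703 0.11032044] [0.4847221  0.48835025] 0.00014761813090064668
slot [0.10642831 0.51750871] [0.53243981 0.13312461] [0.5293343  0.11027086] [0.52815154 0.53347295] 0.0002913456114539436
215 [array([431.3,  62.8,  46. ])] [array([428.1,  63.4,  16. ])]
230 [array([452.3, 109.8,  46. ])] [array([449.7,  62.1,  16. ])]
245 [array([471.8, 108.6,  46. ])] [array([471.3,  60.7,  16. ])]
260 [array([491.3, 107.4,  46. ])] [array([492.9,  59.3,  16. ])]
275 [array([510.8, 106.2,  46. ])] [array([514.6,  58. ,  16. ])]
290 [array([529.3, 131.4,  46. ])] [array([536.3,  56.6,  16. ])]
305 [array([550. , 103.8,  46. ])] [array([558.1,  55.2,  16. ])]
screw [0.41904732 0.08665597 0.024     ]
screw [0.54999778 0.07863644 0.024     ]
[[ 465.2  -79.7   18.1]
 [ 465.9  -84.6   18.3]
 [ 465.9  -89.4   18.5]
 [ 471.1 -176.9   16.8]]
wire [-0.05982375  0.46043385] yaw 93.42356796312991 [0.01270825 0.0196138 ]
```

>>> arm_command([
  [[0,0,0,0,0,-6.5,8.5],[-2.8,-0.26,3,0,0,0,8.5],[-2.8,-0.26,3,0,0,0,8.5],[-2.8,-0.26,3,0,0,0,8.5],[-2.8,-0.26,3,0,0,0,8.5],[-2.8,-0.26,3,0,0,0,8.5],[-2.8,-0.26,3,0,0,0,8.5],[-2.8,-0.26,3,0,0,0,8.5],[-2.8,-0.26,3,0,0,0,5.5],[0,0,0,0,0,0,5.5],[0,0,0,0,0,0,5.5]],
])

```text
time_s: 4.25
tool_pos: [0.4797, -0.2811, 0.1014]
eef_rot: [-179.9, -0.1, 96.3]
wrist_force: [0.2, 0.1, 1.1]
grip_width: 0.0548
gripper_force: 0.0
```

>>> arm_command([
  [[-0.1,0,3,0,0,0,5.5],[-0.1,0,3,0,0,0,5.5],[0,0,1.6,0,0,0,5.5],[0,0,1,0,0,0,5.5],[0,0,0,0,0,0,4],[0,0,0,0,0,0,3],[0,0,0,0,0,0,1.5],[0,0,0,0,0,0,1.5],[0,0,0,0,0,0,1.5],[0,0,0,0,0,0,1.5]],
], force=80)

```text
time_s: 5.25
tool_pos: [0.4816, -0.2822, 0.0177]
eef_rot: [179.9, 0.1, 96.5]
wrist_force: [-2.0, 1.8, 8.3]
grip_width: 0.0201
gripper_force: 79.3
```

>>> arm_command([
  [[0,0,-1.5,0,0,0,1.5],[0,0,-1.5,0,0,3.5,1.5],[2.5,-0.2,0,0,0,3.6,1.5],[2.5,-0.2,0,0,0,0,1.5],[2.5,-0.2,0,0,0,0,1.5],[2.5,-0.2,0,0,0,0,1.5],[2.2,-0.2,0,0,0,0,1.5],[0,0,0,0,0,0,1.5],[0,0,0,0,0,0,1.5]],
])

```text
time_s: 6.15
tool_pos: [0.4713, -0.1601, 0.0474]
eef_rot: [179.9, 0.0, 89.4]
wrist_force: [0.6, -1.0, -1.9]
grip_width: 0.0206
gripper_force: 78.5
```

Run:
```python
from h import *
s=ctrl.observe();print(s['tool_pos'],s['eef_rot'],s['wrist_force'],s['wrist_torque'],s['joints'])
for n in['side','scene']:
    c=cam(n);cv2.imwrite(f'pics/{n}1.png',c['pixels']);np.save(f'{n}1.npy',pts(c))
a=cv2.imread('pics/side1.png')[150:260,190:300];b=cv2.imread('pics/scene1.png')[160:270,200:310]
cv2.imwrite('pics/c1.png',np.hstack([cv2.resize(x,(400,400),interpolation=cv2.INTER_CUBIC) for x in(a,b)]))
```

```text
[ 0.471304   -0.16013289  0.04743295] [1.79930617e+02 3.47644160e-02 8.94169319e+01] [ 0.56724614 -0.96852496 -1.94874318] [-0.07191087  0.00368026 -0.00327644] [ 25.53049717  37.33806144 -18.11739787 117.6640914   23.46485756
  28.33300738 -10.53071271]
```

View pics/c1.png

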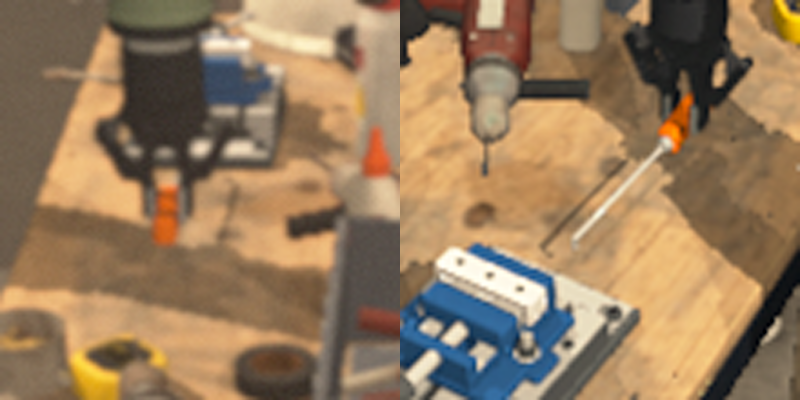

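The crops show the pick held firmly, wire pointing at the bed, with its tip at about (575,240) in front of the ledge. I'll set it down in front of the bed to measure the wire and the slot in one picture.

>>> arm_command([
  [[0,0,1.5,0,0,0,1.5],[0,0,1,0,0,0,1.5],[0,0,0.3,0,0,0,1.5],[0,0,0,0,0,0,1.5],[0,0,0,0,0,0,1.5]],
])

```text
time_s: 6.75
tool_pos: [0.4708, -0.1602, 0.0184]
eef_rot: [-180.0, -0.0, 89.4]
wrist_force: [0.4, -0.2, -1.1]
grip_width: 0.0205
gripper_force: 78.4
```

>>> arm_command([
  [[0,0,0,0,0,0,3.5],[0,0,0,0,0,0,5],[0,0,0,0,0,0,5],[0,0,-3,0,0,0,5],[0,0,-4,0,0,0,5],[2.5,0,-4,0,0,0,5],[3.5,0,-4,0,0,0,5],[3.5,0,-4,0,0,0,5],[3.5,0,-4,0,0,0,5],[3,0,-4,0,0,0,5],[0,0,0,0,0,0,5],[0,0,0,0,0,0,5]],
])

```text
time_s: 7.95
tool_pos: [0.4726, -0.0059, 0.2819]
eef_rot: [179.9, 0.0, 89.4]
wrist_force: [0.1, -1.0, -0.3]
grip_width: 0.0501
gripper_force: 0.0
```

Run:
```python
from h import *
import pickle
c=cam('wrist');P=pts(c);c['P']=P;pickle.dump(c,open('w3.pkl','wb'));cv2.imwrite('pics/w3.png',c['pixels'])
cv2.imwrite('pics/w3c.png',cv2.resize(c['pixels'][:,110:410],(600,768))[:600])
```

```text
(no output)
```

View pics/w3c.png

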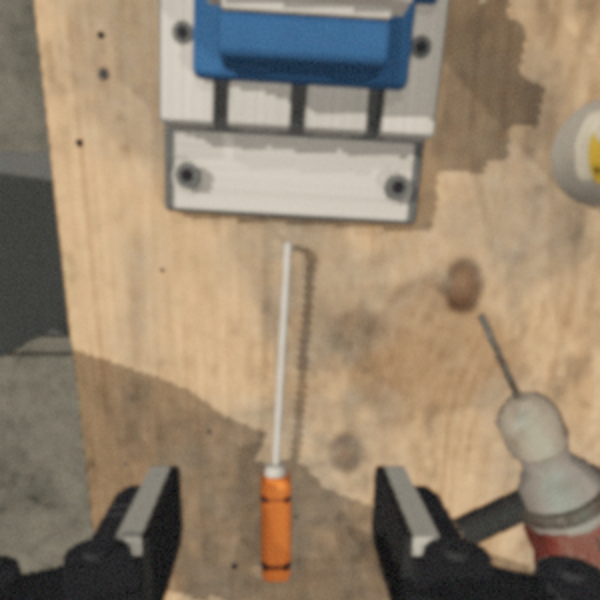

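The picture shows the wire from (276,465) to the tip (288,243), the centre throat at about (298,85–132), and the ledge's front edge at about y=215. Measuring these now.

Run:
```python
from h import *
import pickle
c=pickle.load(open('w3.pkl','rb'));P=c['P'];g=c['pixels'].astype(float).mean(2)
S=[]
for (a,b) in [(214,227),(252,267),(290,304)]:
    L=[]
    for v in range(46,63):
        r=g[v,a:b];w=np.clip(.5*(np.sort(r)[-3])+.5*r.min()-r,0,None);u=(w*np.arange(a,b)).sum()/w.sum();L.append(ray(c,u,v,.046)[:2])
    L=np.array(L);f=np.polyfit(L[:,1],L[:,0],1);S.append(np.polyval(f,.11));print('slot',f,'x@.11',S[-1],np.std(L[:,0]-np.polyval(f,L[:,1])))
A=[];B=[]
for u in list(range(200,218))+list(range(230,250))+list(range(268,288)):
    col=P[:120,u,2]
    i=[v for v in range(40,110) if col[v]>.031>=col[v+1]];j=[v for v in range(40,119) if col[v]>.008>=col[v+1]]
    if i:A.append(ray(c,u,i[-1]+.5,.046)[:2])
    if j:B.append(ray(c,u,j[-1]+.5,.016)[:2])
for n,X in(('rail',A),('ledge',B)):
    X=np.array(X);
    for _ in range(3):
        f=np.polyfit(X[:,0],X[:,1],1);e=abs(X[:,1]-np.polyval(f,X[:,0]));X=X[e<max(.002,2*np.median(e))]
    print(n,f,'deg',np.degrees(np.arctan(f[0])),'y@.485',np.polyval(f,.485))
L=[]
for v in range(124,230,3):
    r=P[v,235:262,2];k=[u for u in range(235,262) if .009<P[v,u,2]<.03]
    rr=g[v,min(k)-1:max(k)+2]; 
    p=ray(c,np.mean(k),v,.016);L.append([p[0],p[1],np.median(P[v,k,2]),len(k)])
L=np.array(L);f=np.polyfit(L[:,1],L[:,0],1);print('wire',f,'yaw',90-np.degrees(np.arctan(f[0])),'first',np.round(L[0]*1000,1),'z',np.polyfit(L[:,1],L[:,2],1),'res',np.std(L[:,0]-np.polyval(f,L[:,1])))
k=[v for v in range(110,140) if any(.009<P[v,u,2]<.03 for u in range(250,258))];print('tip row',k[:2],ray(c,254,k[0],.017))
m=(P[...,2]>.018)&(P[...,2]<.05);L=[]
for v in range(240,286,2):
    k=np.flatnonzero(m[v,230:270])+230
    if len(k)>6:p=ray(c,k.mean(),v,.026);L.append([p[0],p[1]])
L=np.array(L);f=np.polyfit(L[:,1],L[:,0],1);print('handle',f,'yaw',90-np.degrees(np.arctan(f[0])),'x@-.16',np.polyval(f,-.16),L[0],L[-1])
```

```text
slot [0.07273814 0.43302603] x@.11 0.44102722480890166 5.80465112248006e-05
slot [0.06793134 0.47780825] x@.11 0.48528069990582395 9.103213996251652e-05
slot [0.08441329 0.51998519] x@.11 0.5292706531581339 7.138708223977453e-05
rail [-0.06399808  0.14005407] deg -3.6618261113985953 y@.485 0.10901499974408149
ledge [-0.06328504  0.09176182] deg -3.6211368413021745 y@.485 0.06106857876235106
wire [0.06009548 0.4786298 ] yaw 86.56091896750796 first [ 481.2   41.8   19.2 3000. ] z [0.01457339 0.01778639] res 0.00023623132840337486
tip row [121, 122] [0.48117532 0.04567676 0.017     ]
handle [0.01054846 0.47314054] yaw 89.39564008382106 x@-.16 0.4714527898205168 [ 0.47179565 -0.12007911] [ 0.47112521 -0.19262861]
```

>>> arm_command([
  [[-3,0,4,0,0,0,5],[-3.5,0,4,0,0,0,5],[-3.5,0,4,0,0,0,5],[-3.5,0,4,0,0,0,5],[-1.9,-0.1,4,0,0,0,5],[0,0,3,0,0,0,5],[0,0,2,0,0,0,5],[0,0,1,0,0,0,5],[0,0,0,0,0,0,5],[0,0,0,0,0,0,5]],
])

```text
time_s: 9.0
tool_pos: [0.4698, -0.1542, 0.0287]
eef_rot: [-180.0, 0.0, 89.4]
wrist_force: [0.3, -0.2, 0.0]
grip_width: 0.0499
gripper_force: 0.0
```

>>> arm_command([
  [[-0.6,0.1,0,0,0,0,5],[0,0,0.6,0,0,0,5],[0,0,0.4,0,0,0,5],[0,0,0,0,0,0,5],[0,0,0,0,0,0,3],[0,0,0,0,0,0,1.5],[0,0,0,0,0,0,1.5],[0,0,0,0,0,0,1.5],[0,0,0,0,0,0,1.5]],
], force=115)

```text
time_s: 9.9
tool_pos: [0.4708, -0.1599, 0.0188]
eef_rot: [180.0, 0.0, 89.4]
wrist_force: [-2.9, 1.9, 10.5]
grip_width: 0.0196
gripper_force: 113.5
```

>>> arm_command([
  [[0,0,-1.5,0,0,0,1.5],[0,0,-1.27,0,0,0,1.5],[0,-0.11,0,0,-0.84,0.25,1.5],[1,0.049,-0.015,0,0,0,1.5],[1,0.049,-0.015,0,0,0,1.5],[1,0.049,-0.015,0,0,0,1.5],[1,0.049,-0.015,0,0,0,1.5],[0,0,0,0,0,0,1.5],[0,0,0,0,0,0,1.5]],
])

```text
time_s: 10.8
tool_pos: [0.4722, -0.1199, 0.0459]
eef_rot: [-180.0, 0.8, 89.2]
wrist_force: [-0.6, -0.0, -1.2]
grip_width: 0.0199
gripper_force: 112.7
```

```bash
cat >> h.py <<'E'
def st():
    s=ctrl.observe();p=s['tool_pos'];a=np.radians(s['eef_rot'])
    # predicted tip from measured bend, in bed frame (mm): lateral, along
    yaw=a[2];t=np.array(p[:2])+.2048*np.array([np.cos(yaw),np.sin(yaw)])+ (.0082+.0004)*np.array([np.sin(yaw),-np.cos(yaw)])
    d=t-np.array([.48528,.1095]);b=np.radians(-3.65)
    print('tip lat',1000*(d@[np.cos(b),np.sin(b)]),'along',1000*(d@[-np.sin(b),np.cos(b)]),'tcp',np.round(p,4),np.round(s['eef_rot'],2),'F',np.round(s['wrist_force'],1),'T',np.round(s['wrist_torque'],2))
E
python3 - <<'E'
from h import *
st()
for n in('scene','side'):
    c=cam(n);cv2.imwrite(f'pics/{n}2.png',c['pixels'])
a=cv2.imread('pics/side2.png')[150:230,200:300];b=cv2.imread('pics/scene2.png')[200:280,200:300]
cv2.imwrite('pics/c2.png',np.hstack([cv2.resize(x,(400,320),interpolation=cv2.INTER_CUBIC) for x in(a,b)]))
E
```

```text
tip lat 0.09458947706364326 along -24.752409444657694 tcp [ 0.4722 -0.1199  0.0459] [-179.99    0.85   89.17] F [-0.6 -0.  -1.2] T [-0.03  0.   -0.01]
```

View pics/c2.png

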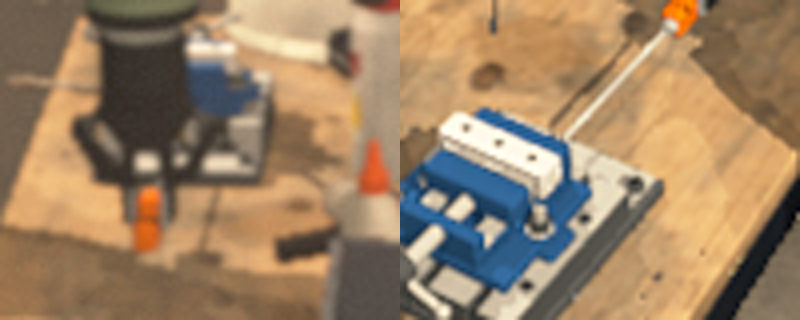

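The tip (565,138 in the crop) is over the ledge, aligned with the centre slot. Next I'll feel for the ledge to fix the tip's height.

>>> arm_command([
  [[0,0,0.5,0,0,0,1.5],[0,0,0.3,0,0,0,1.5],[0,0,0,0,0,0,1.5],[0,0,0,0,0,0,1.5]],
])

```text
time_s: 11.3
tool_pos: [0.4721, -0.1202, 0.0378]
eef_rot: [-180.0, 0.8, 89.1]
wrist_force: [-0.3, 0.2, -1.0]
grip_width: 0.0196
gripper_force: 112.7
```

>>> arm_command([
  [[0,0,0.1,0,0,0,1.5],[0,0,0.05,0,0,0,1.5],[0,0,0,0,0,0,1.5]],
])

```text
time_s: 11.6
tool_pos: [0.4722, -0.1202, 0.0365]
eef_rot: [180.0, 0.8, 89.1]
wrist_force: [-0.4, 0.4, -1.8]
grip_width: 0.0198
gripper_force: 112.7
```

```bash
python3 -c "
from h import *
st()"
```

```text
tip lat 0.27168048102393105 along -25.064388700985575 tcp [ 0.4722 -0.1202  0.0365] [180.     0.84  89.13] F [-0.4  0.4 -1.8] T [-0.09 -0.   -0.04]
```

>>> arm_command([
  [[0,0,0.1,0,0,0,1.5],[0,0,0,0,0,0,1.5],[0,0,0,0,0,0,1.5]],
])

```text
time_s: 11.9
tool_pos: [0.4722, -0.1202, 0.0355]
eef_rot: [-180.0, 0.8, 89.1]
wrist_force: [-0.0, -0.2, -1.5]
grip_width: 0.0195
gripper_force: 112.7
```

```bash
python3 -c "
from h import *
st()"
```

```text
tip lat 0.2580350126145921 along -25.088121379722377 tcp [ 0.4722 -0.1202  0.0355] [-180.      0.84   89.13] F [-0.  -0.2 -1.5] T [-0.    0.02 -0.01]
```

>>> arm_command([
  [[0,0,0.08,0,0,0,1.5],[0,0,0,0,0,0,1.5]],
])

```text
time_s: 12.1
tool_pos: [0.4722, -0.1202, 0.0347]
eef_rot: [180.0, 0.8, 89.1]
wrist_force: [0.4, 0.2, -2.2]
grip_width: 0.0198
gripper_force: 112.7
```

```bash
python3 -c "
from h import *
st()"
```

```text
tip lat 0.28101334791472465 along -25.122817509078263 tcp [ 0.4722 -0.1202  0.0347] [180.     0.84  89.12] F [ 0.4  0.2 -2.2] T [-0.01  0.01  0.02]
```

>>> arm_command([
  [[0,0,0.08,0,0,0,1.5],[0,0,0,0,0,0,1.5]],
])

```text
time_s: 12.3
tool_pos: [0.4722, -0.1202, 0.0338]
eef_rot: [-180.0, 0.8, 89.1]
wrist_force: [0.5, -1.3, -1.3]
grip_width: 0.0198
gripper_force: 112.7
```

```bash
python3 -c "
from h import *
st()"
```

```text
tip lat 0.2738007958423555 along -25.126922579204056 tcp [ 0.4722 -0.1202  0.0338] [-180.      0.84   89.12] F [ 0.5 -1.3 -1.3] T [ 0.   -0.04  0.01]
```

>>> arm_command([
  [[0,0,0.08,0,0,0,1.5],[0,0,0,0,0,0,1.5]],
])

```text
time_s: 12.5
tool_pos: [0.4723, -0.1203, 0.0331]
eef_rot: [180.0, 0.8, 89.1]
wrist_force: [-0.3, -0.4, -0.4]
grip_width: 0.02
gripper_force: 112.7
```

```bash
python3 -c "
from h import *
st()"
```

```text
tip lat 0.29818611470328454 along -25.13881694985864 tcp [ 0.4723 -0.1203  0.0331] [180.     0.84  89.13] F [-0.3 -0.4 -0.4] T [ 0.09  0.01 -0.05]
```

>>> arm_command([
  [[0,0,0.08,0,0,0,1.5],[0,0,0,0,0,0,1.5]],
])

```text
time_s: 12.7
tool_pos: [0.4722, -0.1203, 0.0323]
eef_rot: [180.0, 0.8, 89.1]
wrist_force: [0.2, -1.4, 0.8]
grip_width: 0.0194
gripper_force: 112.8
```

```bash
python3 -c "
from h import *
st()"
```

```text
tip lat 0.283306200798338 along -25.17626566594625 tcp [ 0.4722 -0.1203  0.0323] [180.     0.84  89.12] F [ 0.2 -1.4  0.8] T [ 0.13 -0.03  0.  ]
```

>>> arm_command([
  [[0,0,0.08,0,0,0,1.5],[0,0,0,0,0,0,1.5]],
])

```text
time_s: 12.9
tool_pos: [0.4722, -0.1203, 0.0315]
eef_rot: [180.0, 0.8, 89.1]
wrist_force: [0.6, -1.8, 0.3]
grip_width: 0.0195
gripper_force: 112.9
```

```bash
python3 -c "
from h import *
st()"
```

```text
tip lat 0.3018314155526357 along -25.191405566673836 tcp [ 0.4722 -0.1203  0.0315] [180.     0.84  89.12] F [ 0.6 -1.8  0.3] T [ 0.17  0.01 -0.04]
```

>>> arm_command([
  [[0,-0.03,-0.75,0,0,0,1.5],[0,0,-0.5,0,0,0,1.5],[1,0.049,-0.015,0,0,0,1.5],[0.7,0.034,-0.01,0,0,0,1.5],[0,0,0,0,0,0,1.5],[0,0,0,0,0,0,1.5]],
])

```text
time_s: 13.5
tool_pos: [0.473, -0.1027, 0.0439]
eef_rot: [-180.0, 0.8, 89.2]
wrist_force: [0.3, -0.7, -1.3]
grip_width: 0.0195
gripper_force: 112.7
```

```bash
python3 -c "
from h import *
st()"
```

```text
tip lat -0.26579334434569524 along -7.570822875114316 tcp [ 0.473  -0.1027  0.0439] [-179.99    0.84   89.18] F [ 0.3 -0.7 -1.3] T [-0.04  0.03 -0.01]
```

>>> arm_command([
  [[0.5,0.024,-0.007,0,0,0,1.5],[0.5,0.024,-0.007,0,0,0,1.5],[0.5,0.024,-0.007,0,0,0,1.5],[0,0,0,0,0,0,1.5]],
])

```text
time_s: 13.9
tool_pos: [0.4741, -0.0872, 0.044]
eef_rot: [180.0, 0.8, 89.2]
wrist_force: [0.4, 1.2, -1.6]
grip_width: 0.0196
gripper_force: 112.7
```

```bash
python3 -c "
from h import *
st()"
```

```text
tip lat -0.19152664194573035 along 7.996541733728681 tcp [ 0.4741 -0.0872  0.044 ] [179.99   0.82  89.19] F [ 0.4  1.2 -1.6] T [-0.02  0.06 -0.07]
```

Entered without contact; going further in.

>>> arm_command([
  [[0.5,0.026,-0.007,0,0,0,1.5],[0.5,0.026,-0.007,0,0,0,1.5],[0.5,0.026,-0.007,0,0,0,1.5],[0.5,0.026,-0.007,0,0,0,1.5],[0,0,0,0,0,0,1.5]],
])

```text
time_s: 14.4
tool_pos: [0.4754, -0.0672, 0.044]
eef_rot: [180.0, 0.8, 89.2]
wrist_force: [-0.4, 0.2, -2.0]
grip_width: 0.0199
gripper_force: 112.7
```

```bash
python3 -c "
from h import *
st()"
```

```text
tip lat -0.10291353870628575 along 27.958373348280904 tcp [ 0.4754 -0.0672  0.044 ] [179.99   0.82  89.18] F [-0.4  0.2 -2. ] T [-0.01 -0.02  0.02]
```

>>> arm_command([
  [[0.5,0.025,-0.007,0,0,0,1.5],[0.5,0.025,-0.007,0,0,0,1.5],[0.5,0.025,-0.007,0,0,0,1.5],[0,0,0,0,0,0,1.5]],
])

```text
time_s: 14.8
tool_pos: [0.4764, -0.0523, 0.044]
eef_rot: [180.0, 0.8, 89.2]
wrist_force: [0.2, 1.0, -1.4]
grip_width: 0.0196
gripper_force: 112.7
```

```bash
python3 -c "
from h import *
st()"
```

```text
tip lat -0.08498227084175101 along 42.98158562867293 tcp [ 0.4764 -0.0523  0.044 ] [179.99   0.82  89.18] F [ 0.2  1.  -1.4] T [-0.02  0.03  0.03]
```

>>> arm_command([
  [[0.5,0.025,-0.007,0,0,0,1.5],[0.5,0.025,-0.007,0,0,0,1.5],[0.5,0.025,-0.007,0,0,0,1.5],[0.5,0.025,-0.007,0,0,0,1.5],[0,0,0,0,0,0,1.5]],
])

```text
time_s: 15.3
tool_pos: [0.4777, -0.0323, 0.044]
eef_rot: [180.0, 0.8, 89.2]
wrist_force: [0.2, 0.0, -1.9]
grip_width: 0.0198
gripper_force: 112.7
```

```bash
python3 -c "
from h import *
st()"
```

```text
tip lat -0.07468620338019913 along 63.01232811401694 tcp [ 0.4777 -0.0323  0.044 ] [179.99   0.82  89.19] F [ 0.2  0.  -1.9] T [ 0.   -0.02  0.03]
```

>>> arm_command([
  [[0.5,0.025,-0.007,0,0,0,1.5],[0.5,0.025,-0.007,0,0,0,1.5],[0.5,0.025,-0.007,0,0,0,1.5],[0.5,0.025,-0.007,0,0,0,1.5],[0.3,0.015,-0.004,0,0,0,1.5],[0,0,0,0,0,0,1.5]],
])

```text
time_s: 15.9
tool_pos: [0.4791, -0.0096, 0.0439]
eef_rot: [180.0, 0.8, 89.2]
wrist_force: [-0.7, 0.0, -1.0]
grip_width: 0.0197
gripper_force: 112.7
```

```bash
python3 -c "
from h import *
st()"
```

```text
tip lat -0.03529041007934621 along 85.71051846377924 tcp [ 0.4791 -0.0096  0.0439] [180.     0.83  89.17] F [-0.7  0.  -1. ] T [ 0.    0.02 -0.06]
```

>>> arm_command([
  [[0,0,0.3,0,0,0,1.5],[0,0,0.3,0,0,0,1.5],[0,0,0.2,0,0,0,1.5],[0,0,0.1,0,0,0,1.5],[0,0,0,0,0,0,1.5]],
])

```text
time_s: 16.4
tool_pos: [0.479, -0.0103, 0.0348]
eef_rot: [-180.0, 0.8, 89.1]
wrist_force: [-0.2, 0.1, -1.4]
grip_width: 0.0196
gripper_force: 112.7
```

```bash
python3 -c "
from h import *
st()"
```

```text
tip lat 0.049411454085604004 along 84.97255532206353 tcp [ 0.479  -0.0103  0.0348] [-179.98    0.84   89.12] F [-0.2  0.1 -1.4] T [0.05 0.02 0.  ]
```

>>> arm_command([
  [[0,0,0.08,0,0,0,1.5],[-0.4,-0.02,0.006,0,0,0,1.5],[-0.4,-0.02,0.006,0,0,0,1.5],[0,0,0,0,0,0,1.5]],
])

```text
time_s: 16.8
tool_pos: [0.4784, -0.0192, 0.0342]
eef_rot: [-180.0, 0.9, 89.1]
wrist_force: [0.1, 0.0, -1.2]
grip_width: 0.02
gripper_force: 112.7
```

```bash
python3 -c "
from h import *
st()"
```

```text
tip lat 0.2411863276570226 along 76.13633494261438 tcp [ 0.4784 -0.0192  0.0342] [-179.99    0.86   89.07] F [ 0.1  0.  -1.2] T [ 0.07 -0.    0.01]
```

>>> arm_command([
  [[-0.3,-0.017,0.004,0,0,0,1.5],[-0.3,-0.017,0.004,0,0,0,1.5],[-0.2,-0.011,0.003,0,0,0,1.5],[-0.2,-0.011,0.003,0,0,0,1.5],[-0.2,-0.011,0.003,0,0,0,1.5]],
])

```text
time_s: 17.3
tool_pos: [0.4779, -0.0297, 0.0342]
eef_rot: [180.0, 0.8, 89.2]
wrist_force: [-0.1, 6.2, -1.6]
grip_width: 0.0196
gripper_force: 112.7
```

```bash
python3 -c "
from h import *
st()"
```

```text
tip lat 0.05205066411063389 along 65.61766296395284 tcp [ 0.4779 -0.0297  0.0342] [179.97   0.78  89.17] F [-0.1  6.2 -1.6] T [ 1.47 -0.12  0.01]
```

>>> arm_command([
  [[-0.2,-0.011,0.003,0,0,0,1.5],[-0.2,-0.011,0.003,0,0,0,1.5],[-0.2,-0.011,0.003,0,0,0,1.5],[-0.2,-0.011,0.003,0,0,0,1.5],[-0.2,-0.011,0.003,0,0,0,1.5]],
])

```text
time_s: 17.8
tool_pos: [0.4773, -0.0395, 0.0342]
eef_rot: [180.0, 0.8, 89.2]
wrist_force: [0.2, 5.7, -2.0]
grip_width: 0.0197
gripper_force: 112.7
```

```bash
python3 -c "
from h import *
st()"
```

```text
tip lat 0.011554583867030498 along 55.72510289091267 tcp [ 0.4773 -0.0395  0.0342] [179.96   0.78  89.17] F [ 0.2  5.7 -2. ] T [ 1.27 -0.14 -0.01]
```

The pull is steady at about 6 N; continuing outward.

>>> arm_command([
  [[-0.25,-0.013,0.004,0,0,0,1.5],[-0.25,-0.013,0.004,0,0,0,1.5],[-0.25,-0.013,0.004,0,0,0,1.5],[-0.25,-0.013,0.004,0,0,0,1.5],[-0.25,-0.013,0.004,0,0,0,1.5],[-0.25,-0.013,0.004,0,0,0,1.5],[-0.25,-0.013,0.004,0,0,0,1.5],[-0.25,-0.013,0.004,0,0,0,1.5],[-0.25,-0.013,0.004,0,0,0,1.5],[-0.25,-0.013,0.004,0,0,0,1.5]],
])

```text
time_s: 18.8
tool_pos: [0.4756, -0.0646, 0.0341]
eef_rot: [180.0, 0.8, 89.2]
wrist_force: [0.8, 8.0, -2.5]
grip_width: 0.0195
gripper_force: 112.7
```

```bash
python3 -c "
from h import *
st()"
```

```text
tip lat -0.08255122421716131 along 30.63879156805327 tcp [ 0.4756 -0.0646  0.0341] [179.97   0.78  89.17] F [ 0.8  8.  -2.5] T [ 1.93 -0.19 -0.11]
```

>>> arm_command([
  [[-0.25,-0.012,0.004,0,0,0,1.5],[-0.25,-0.012,0.004,0,0,0,1.5],[-0.25,-0.012,0.004,0,0,0,1.5],[-0.25,-0.012,0.004,0,0,0,1.5],[-0.25,-0.012,0.004,0,0,0,1.5],[-0.25,-0.012,0.004,0,0,0,1.5],[-0.25,-0.012,0.004,0,0,0,1.5],[-0.25,-0.012,0.004,0,0,0,1.5],[-0.25,-0.012,0.004,0,0,0,1.5]],
])

```text
time_s: 19.7
tool_pos: [0.4738, -0.0881, 0.0341]
eef_rot: [-180.0, 0.8, 89.1]
wrist_force: [-0.7, 0.1, -1.5]
grip_width: 0.0195
gripper_force: 112.7
```

```bash
python3 -c "
from h import *
st()"
```

```text
tip lat -0.14209633587939954 along 7.085901416145781 tcp [ 0.4738 -0.0881  0.0341] [-180.      0.85   89.12] F [-0.7  0.1 -1.5] T [ 0.12 -0.02  0.01]
```

>>> arm_command([
  [[-0.2,-0.01,0.003,0,0,0,1.5],[-0.2,-0.01,0.003,0,0,0,1.5],[-0.2,-0.01,0.003,0,0,0,1.5],[-0.2,-0.01,0.003,0,0,0,1.5],[-0.2,-0.01,0.003,0,0,0,1.5],[-0.2,-0.01,0.003,0,0,0,1.5],[-0.2,-0.01,0.003,0,0,0,1.5],[-0.1,-0.005,0.002,0,0,0,1.5],[0,0,0,0,0,0,1.5],[0,0,0,0,0,0,1.5]],
])

```text
time_s: 20.7
tool_pos: [0.4729, -0.1028, 0.0341]
eef_rot: [-180.0, 0.8, 89.1]
wrist_force: [-0.1, -0.3, -0.7]
grip_width: 0.0195
gripper_force: 112.7
```

Run:
```python
from h import *
st()
c=cam('scene');cv2.imwrite('pics/scene3.png',c['pixels']);b=c['pixels']
im=b[205:275,210:290].astype(int)
d=cv2.imread('pics/scene2.png');
cv2.imwrite('pics/c3.png',np.hstack([cv2.resize(x[220:270,225:290],(390,300),interpolation=cv2.INTER_CUBIC) for x in(d,b)]))
```

```text
tip lat -0.15987191959971186 along -7.630977742385088 tcp [ 0.4729 -0.1028  0.0341] [-180.      0.84   89.13] F [-0.1 -0.3 -0.7] T [ 0.    0.01 -0.01]
```

View pics/c3.png

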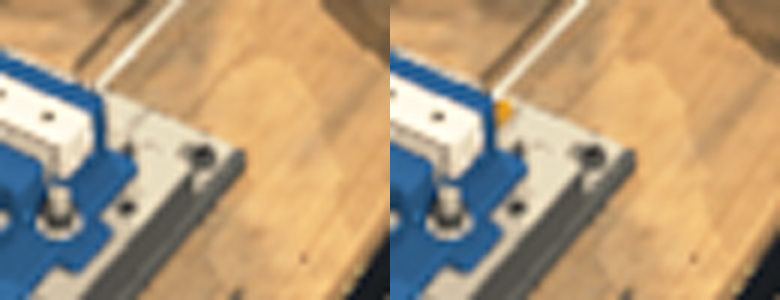

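The right crop shows the brass nut at (503,112), now on the ledge. I'll lift the pick off and carry it back to its free spot on the bench.

>>> arm_command([
  [[0,0,-1,0,0,0,1.5],[0,0,-1.5,0,0,0,1.5],[0,0,-1.5,0,0.84,0,1.5],[-3,0,0,0,0,0,1.5],[-3.5,0,0,0,0,0,1.5],[-3.5,0,0,0,0,0,1.5],[-3.5,0,0,0,0,0,1.5],[-3,0,0,0,0,0,1.5],[0,0,2,0,0,0,1.5],[0,0,2,0,0,0,1.5],[0,0,0.5,0,0,0,1.5],[0,0,0,0,0,0,1.5]],
])

```text
time_s: 21.95
tool_pos: [0.4703, -0.2667, 0.0291]
eef_rot: [-180.0, -0.0, 89.2]
wrist_force: [-1.1, -0.4, -1.2]
grip_width: 0.0192
gripper_force: 112.9
```

```bash
python3 -c "
from h import *
st()"
```

```text
tip lat 7.5630103246078555 along -171.46586896426714 tcp [ 0.4703 -0.2667  0.0291] [-1.7995e+02 -3.0000e-02  8.9150e+01] F [-1.1 -0.4 -1.2] T [-0.04  0.02  0.01]
```

>>> arm_command([
  [[0,0,0.5,0,0,0,1.5],[0,0,0.3,0,0,0,1.5],[0,0,0.2,0,0,0,1.5],[0,0,0,0,0,0,1.5]],
])

```text
time_s: 22.35
tool_pos: [0.4704, -0.2671, 0.0191]
eef_rot: [-180.0, 0.0, 89.1]
wrist_force: [0.1, 0.6, -2.1]
grip_width: 0.0195
gripper_force: 112.9
```

>>> arm_command([
  [[0,0,0,0,0,0,3],[0,0,0,0,0,0,5],[0,0,0,0,0,0,5],[0,0,-2,0,0,0,5],[0,0,-3,0,0,0,5],[2.5,0,-4,0,0,0,5],[3.5,0,-4,0,0,0,5],[3.5,0,-4,0,0,0,5],[3.5,0,-4,0,0,0,5],[3.5,0,-4,0,0,0,5],[3.5,0,-3,0,0,0,5],[0,0,0,0,0,0,5]],
])

```text
time_s: 23.55
tool_pos: [0.4749, -0.0712, 0.2936]
eef_rot: [179.6, 0.0, 89.4]
wrist_force: [0.2, -1.0, -0.4]
grip_width: 0.0502
gripper_force: 0.0
```

Run:
```python
from h import *
st()
c=cam('wrist');P=pts(c);im=c['pixels'];cv2.imwrite('pics/w4.png',im)
hsv=cv2.cvtColor(im,cv2.COLOR_BGR2HSV);m=(hsv[...,1]>140)&(hsv[...,0]>12)&(hsv[...,0]<32)&(P[...,2]>.018)&(P[...,2]<.035)&(P[...,1]>.05)&(P[...,1]<.13)&(abs(P[...,0]-.485)<.06)
q=P[m];print(m.sum(),q.min(0),q.max(0),np.median(q,0)) if m.any() else print('none')
cv2.imwrite('pics/w4c.png',cv2.resize(im[:300,110:410],(600,600)))
```

```text
tip lat -1.2704464687556805 along 23.963894835649327 tcp [ 0.4749 -0.0712  0.2936] [1.7963e+02 1.0000e-02 8.9430e+01] F [ 0.2 -1.  -0.4] T [-0.01 -0.    0.03]
6 [0.48026197 0.07341413 0.02248457] [0.48760682 0.09057724 0.02534826] [0.48221686 0.09002171 0.02477124]
```

View pics/w4c.png

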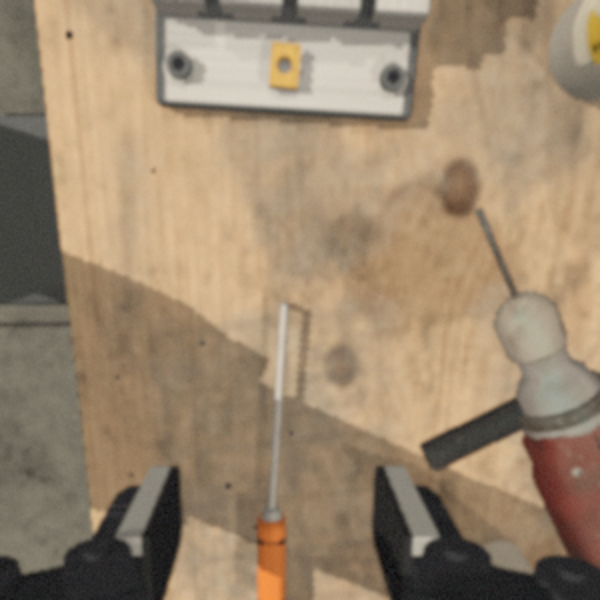

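The picture shows the nut flat on the ledge at (285,65), between the screw heads and clear of the rails. The pick lies on the bench (handle (271,550), tip (283,305)), well clear of the bed, and the gripper touches nothing.

```bash
python3 -c "
from bench import ctrl
print(ctrl.finish_job())"
```

```text
the job is handed in; nothing more can be done
None
```

The nut lies flat on the bed's front ledge, the pick is back on the open bench clear of the bed, and the job was handed in at about 24 s; the highest pull I read on the nut was about 8 N.

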